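# Read the depth of a forming-block groove with a sprung dial depth gauge

### The job

Measure the depth of the widest groove in the steel forming block: clear the wooden forming rod out of it and lay the rod in the tool tray, and stand the dial depth gauge upright on the flat steel bench block, pressing until its foot sits flat, and let go of it there to check its zero. Then take the gauge again and press its sprung probe down into the middle of the widest groove, with the foot square across the groove, until the foot sits flat on the forming block, and leave it standing there by itself, showing its reading. Do not drop the rod, do not drop the gauge or let it fall over, and leave everything else where it is.

Things in the scene. Friction and masses are not known exactly. Their poses are not given: they have to be found in the camera images.
- gauge_center (a point): Centre of the black box housing (70 x 44 x 26 mm along x, y, z, flat sides, round dial on its +z face) of the dial depth gauge, 0.29 kg. x runs from its foot to its top, y along its foot bar, z out of the dial. It starts lying on its back, dial up, this point 13 mm above the bench, its top pointing away from the robot or to either side. Standing upright, x points up.
- gauge_foot (a point): Centre of the flat underside of the gauge's foot, where the probe comes out; axes as gauge_center. Along x from here: steel foot bar 0 to 12 mm (70 mm in y, 26 mm in z), neck 12 to 30 mm (22 x 20 mm), housing 30 to 100 mm (gauge_center at 65 mm), cap 14 mm diameter 100 to 112 mm; centre of mass at about 40 mm.
- probe (a joint): How far the gauge's sprung probe (6 mm rod, round tip) is pushed in, m: 0 = out, tip 16 mm beyond the foot; 0.016 = tip level with the foot, needle at zero. Depth shown = 0.016 minus this. Stiff: 4 to 5 N pushes it in, more than the gauge weighs, so it must be pressed down; once its foot is flat the gauge stays so when let go. Lifted, the probe springs out.
- groove (a point): Middle of the widest groove of the dark steel forming block (fixed, at any angle), level with its top face, 40 mm above the bench. x along the groove, y across, z up. Groove 18 mm wide, 9 mm deep, flat floor 10 mm wide. Block 70 mm long in x, 100 mm wide, 40 mm high: its edges lie 24.5 mm in -y and 75.5 mm in +y from here. Two narrower grooves lie parallel at 30.5 and 56 mm in +y.
- rod_center (a point): Centre of the light wooden forming rod, a plain cylinder 16 mm diameter, 180 mm long, about 40 g; x along it. It starts on the floor of the widest groove, its axis 39 mm above the bench (1 mm below the block's top face), its ends standing out 50 to 60 mm past the block's ends, where it can be pinched.
- bench_block_top (a point): Centre of the top face of the flat bright steel bench block, 100 x 100 mm, 20 mm high, fixed on the bench; z up.
- tray: Low grey tool tray, fixed: 90 mm in x, 220 mm in y, 22 mm high, walls and floor 4 mm; origin at the centre of its underside, on the bench.
- turntable: Soldering turntable with a dark charcoal block on it: disc 140 mm diameter, 60 mm high in all; origin under its centre. To be left alone.
- tool_jar: Glass jar 72 mm diameter holding hand tools, 170 mm high in all; origin under its centre. To be left alone.
- ring_box: Small open black ring box 58 x 58 mm, lid standing up at its +x side to 57 mm high; origin under its centre. To be left alone.
- hammer_grip (a point): Grip of a bench hammer 170 mm long, lying along its x axis, head at +x. To be left alone.

How it is judged (in metres and radians):
On the way:
1. the gauge stands flat on the bench block by itself, let go, its probe pressed level with its foot (z of gauge_foot in the frame of bench_block_top between -0.0015 and 0.0015 m and x of gauge_foot in the frame of bench_block_top between -0.045 and 0.045 m and y of gauge_foot in the frame of bench_block_top between -0.045 and 0.045 m and angle between gauge_foot's own x axis and vertical below 0.035 rad and value of joint probe above 0.015 m and contact force between the fingers and gauge below 0.05 N and linear speed of gauge below 0.01 m/s), for 0.3 s.
At the end, for the whole second after the job is handed in: Gauge let go, still and upright on the forming block: foot flat (1.5 mm, 2 deg), square across the widest groove (11 deg), within 6 mm of its middle line and 28 mm of its middle, probe reading 9 mm within 0.8; rod still on the tray floor, its centre within 36 mm (x), 50 mm (y) of the tray centre (z of gauge_foot in the frame of groove between -0.0015 and 0.0015 m and x of gauge_foot in the frame of groove between -0.028 and 0.028 m and y of gauge_foot in the frame of groove between -0.006 and 0.006 m and angle between gauge_foot's own x axis and vertical below 0.035 rad and angle between the y axis of gauge_foot and the y axis of groove, either way round below 0.2 rad and value of joint probe between 0.0062 and 0.0078 m and contact force between the fingers and gauge below 0.05 N and linear speed of gauge below 0.01 m/s and x of rod_center in the frame of tray between -0.036 and 0.036 m and y of rod_center in the frame of tray between -0.05 and 0.05 m and z of rod_center in the frame of tray between 0.008 and 0.0155 m and linear speed of rod below 0.03 m/s); the robot touches nothing.
It fails at once if the gauge is dropped or falls over (moves faster than 0.6 m/s when not held) (contact force between the fingers and gauge below 0.05 N and linear speed of gauge above 0.6 m/s).
It fails at once if the rod is dropped (moves faster than 0.6 m/s when not held) (contact force between the fingers and rod below 0.05 N and linear speed of rod above 0.6 m/s).
It fails at once if the turntable, the jar of tools, the ring box or the hammer is moved more than 15 mm (distance of any of turntable, tool_jar, ring_box, hammer_grip from where it was at the start of the episode above 0.015 m).
It also fails if it takes over 72 s, if anything falls off the work surface, if the arm or the gripper's body presses on something with over 40 N, if the wrist force passes 120 N, or if a joint passes its speed limit or range.

### The arm

A 6-joint arm with a two-finger parallel gripper is mounted at the origin on the work surface. World frame = base frame: x ahead of the robot, y to its left, z up, the work surface at z = 0. Lengths are in mm, angles in rad, forces in N, time in s.
With the tool pointing down it reaches from about 300 to 775 mm from the base axis. Payload 14.6 kg.
Tool frame: the origin (TCP) lies on the front face of the gripper's body, between the roots of the fingers; the fingertips stand 97 mm ahead of it and the grasp point (between the pads) lies 78 mm ahead of it; z points along the fingers, y is the line along which they close (so a half turn about z gives the same grasp; the last joint's range is limited). The gripper opens to 94 mm and grips with 3 to 60 N. Pads are 16 mm wide; open, the fingers measure 119 mm over their backs; the gripper's body (75 mm by 177 mm) begins 78 mm behind the grasp point.
Start: joints at [-1.178, 0.3, 1.521, -0, 1.321, -0.067], TCP at [244.065, -492.871, 302.646] pointing down, gripper open.
Joint ranges: [-3.03, 3.03], [-0.79, 2.21], [0.23, 2.52], [-1.04, 4.18], [0, 3.07], [-2.55, 2.55]. Speed limits (rad/s): [2.22, 2.22, 2.57, 3.14, 3.14, 3.14].

### API

Orientations are given as [roll, pitch, yaw] about the fixed x, y, z axes, in that order (R = Rz(yaw) Ry(pitch) Rx(roll)).
In Python, from cell import * gives the robot as it stands.
- The arm moves only by the tool carry_out, never from a script. Its arguments are lists of equal length, an entry for each row: "slide": the shift along the world's x, y, z scaled (see below), a list of three; "dr": the turn, a rotation vector about the world's x, y, z scaled (see below), a list of three; "gripper": the opening in per cent of the stroke, from 0 (shut) to 100 (fully open). A call has 1 to 10 rows; each row is the pose to reach, as a shift and turn from the pose commanded when the call began, turning the shorter way round; what a row does not reach only later rows make up. The controller multiplies each number of a shift by 0.25 m and each number of a turn by 360 degrees. A row lasts 1/12 s, in which the tool goes at most 41.7 mm and 7.16 degrees, less where a joint would pass 70% of its speed; a pose out of reach is approached as far as the arm can. A call with a number of a shift or a turn outside -1 to 1 is refused whole. A call with a gripper value outside its range is refused whole. The fingers move at their own pace and stop on an object; "newtons" is the grip in N (left out, the last holds). Time passes only in rows, so rows that repeat a pose let the fingers close. It gives the time, the measured TCP pose, the force, the opening and the grip force at its end, in the units of the state.
- read_state(): the state, without advancing time (a new reading comes with each control period).
- camera(name): name is "side" or "top" or "wrist"; returns the picture (400x640x3 uint8, red, green, blue); there is no depth.
- camera_model(name): a dict with "vfov" (degrees; the focal length in pixels is half the picture's height over the tangent of half this angle, whatever the lens; pixels are square), "cx", "cy" (the principal point, pixels), "R" (3x3) and "t" (3): a world point X has camera coordinates R X + t. Camera axes: x right, y down, z forward; pixel columns grow to the right and rows downward; lengths in mm; the calibration is good to about 2 mm. The wrist camera is an equidistant fisheye: a pixel r from the principal point sees the ray r / f radians off the axis. A picture is of the moment at which its call begins: read the wrist's pose just before it. camera_model takes no time and is no camera call; for the wrist camera it gives the pose at the moment of the call.
- sign_off(): hands the job in; it is judged then, once.
The state is a dict: "clock": time; "joints": joint angles; "qd": joint speeds; "effort": joint torques, N m; "eef_pos": TCP position; "eef_rot": TCP orientation; "wrist_force": force on the tool from outside, world axes, zero at the start; "moment": the same for the moment, N m; "finger_gap": finger opening in mm; "finger_force": force on a finger pad.
Only numpy, scipy, OpenCV 4.12 (cv2) and the standard library are available. Lean on these libraries where they do the work, as an engineer would, in place of code of your own. Each camera call takes 0.05 s, during which the arm holds its last target. There are 200 camera calls.

## Working session

There is one attempt and no reset: what is moved stays moved. The work goes in short steps, Python scripts to look and compute and a tool call to move; the robot and the scene stay as the last step left them, time stands still between calls to the robot, and variables do not carry over. Pictures are saved under pics/ and viewed, at most 14 in all, crops included, and the job is handed in when it is done.

Besides the shell and the picture viewer there is one more tool, called after "Call:" by a JSON object that holds its "name" and its "arguments", one argument or row to a line. carry_out: Moves the arm, as the interface text tells. Its arguments: {"type":"object","properties":{"slide":{"type":"array","items":{"type":"array","items":{"type":"number","minimum":-1,"maximum":1}}},"dr":{"type":"array","items":{"type":"array","items":{"type":"number","minimum":-1,"maximum":1}}},"gripper":{"type":"array","items":{"type":"number"}},"newtons":{"type":"number"}},"required":["slide","dr","gripper"]}

```bash
mkdir -p pics; ls; python3 - <<'E'
from cell import *
import cv2
s=read_state();print(s)
for n in("top","side"):
    im=camera(n);cv2.imwrite(f"pics/{n}0.png",im[:,:,::-1]);m=camera_model(n);print(n,m)
E
```

```text
pics
{'clock': 0.0, 'joints': array([-1.17762451e+00,  3.00493925e-01,  1.52155206e+00, -4.92232735e-06,
        1.32071619e+00, -6.65976155e-02]), 'qd': array([ 4.97405591e-05, -2.07242645e-03, -3.27671474e-04,  4.29988904e-04,
        1.66832072e-03, -4.57286374e-04]), 'effort': array([ 2.79213069e-03, -5.31800258e+01, -3.52733982e+01,  7.09813088e-02,
        2.44384323e-02, -8.89295166e-05]), 'eef_pos': array([ 244.00097255, -492.75447584,  302.08602661]), 'eef_rot': array([-3.14042541e+00, -7.30720561e-05,  4.59770612e-01]), 'wrist_force': array([-0.19597877, -0.9605237 , -0.24297211]), 'moment': array([-0.00468523,  0.0161821 ,  0.01458749]), 'finger_force': 0.0, 'finger_gap': 94.13039052686132}
top {'vfov': 52.574904573309595, 'cx': 319.9900438461466, 'cy': 198.0686001500366, 'R': array([[-0.01547344, -0.99986997,  0.00453961],
       [-0.99632318,  0.01503561, -0.0843448 ],
       [ 0.08426558, -0.00582802, -0.99642629]]), 't': array([  26.75592634,  564.38468831, 1026.54128518])}
side {'vfov': 57.793976315847964, 'cx': 319.2342086449694, 'cy': 199.58559238426116, 'R': array([[ 0.96746399, -0.25234779, -0.01827623],
       [-0.19316359, -0.69004316, -0.69751578],
       [ 0.16340518,  0.67835171, -0.71633631]]), 't': array([-543.08205569,  168.08784357,  811.93470199])}
```

View pics/top0.png

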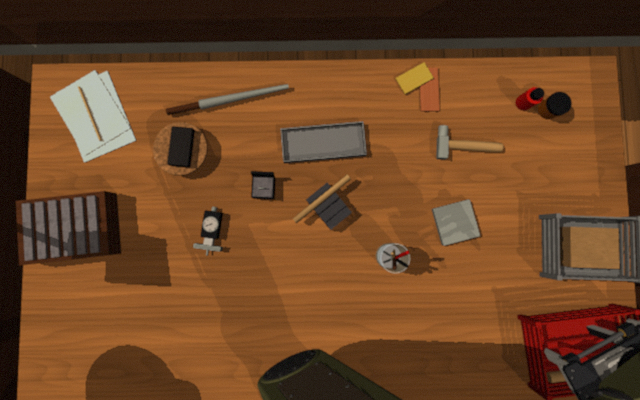

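View pics/side0.png

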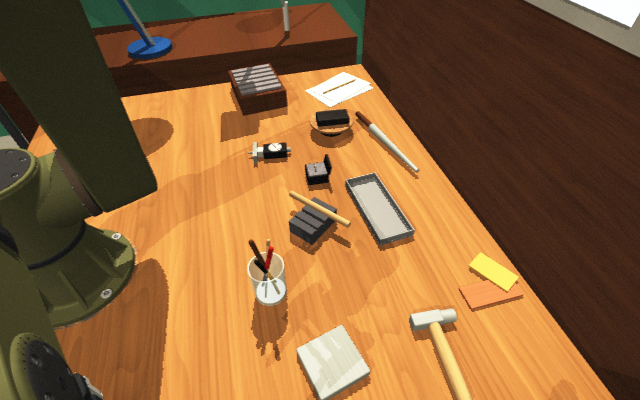

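The top view shows the rod from (294,221) to (350,179) on the block at (330,208). The gauge is at (211,226) with its foot at (208,247), the bench block at (456,222), the tray at (324,142) and the jar at (394,258). The side view agrees.

```bash
cat >h.py <<'E'
import numpy as np,cv2
from cell import *
from scipy.spatial.transform import Rotation as Ro
def ray(m,name,p):
    f=200/np.tan(np.radians(m["vfov"])/2)
    d=np.array([(p[0]-m["cx"])/f,(p[1]-m["cy"])/f])
    if name=="wrist":
        r=np.hypot(*d); v=np.r_[d/max(r,1e-9)*np.sin(r),np.cos(r)]
    else: v=np.r_[d,1]
    R=np.array(m["R"]);t=np.array(m["t"])
    return -R.T@t, R.T@v
def cast(m,name,p,z):
    c,v=ray(m,name,p); return c+v*(z-c[2])/v[2]
def proj(m,name,X):
    f=200/np.tan(np.radians(m["vfov"])/2)
    c=np.array(m["R"])@X+np.array(m["t"])
    if name=="wrist":
        r=np.hypot(c[0],c[1]);th=np.arctan2(r,c[2]);return np.array([m["cx"],m["cy"]])+f*th*c[:2]/max(r,1e-9)
    return np.array([m["cx"],m["cy"]])+f*c[:2]/c[2]
E
python3 - <<'E'
from h import *
m=camera_model("top")
for n,p,z in [("rodA",(294,221),39),("rodB",(350,179),39),("blk",(330,208),40),("gfoot",(209,247),13),("gdial",(211,225),26),("cap",(213,209),13),("bench",(456,222),20),("tray",(324,142),22),("jar",(394,258),80),("ring",(263,186),20),("turn",(180,148),50),("hamhead",(443,142),20)]:
    print(n,cast(m,"top",p,z).round(1))
print(camera_model("wrist"))
im=cv2.imread("pics/top0.png");c=cv2.resize(im[150:280,180:500],None,fx=2.5,fy=2.5,interpolation=cv2.INTER_CUBIC);cv2.imwrite("pics/c.png",c)
w=camera("wrist");cv2.imwrite("pics/w0.png",w[:,:,::-1])
E
```

```text
rodA [505.9  85.2  39. ]
rodB [611.4 -59.6  39. ]
blk [537.6  -6.9  40. ]
gfoot [442.8 307.6  13. ]
gdial [499.3 299.4  26. ]
cap [541.2 297.9  13. ]
bench [ 497.4 -333.8   20. ]
tray [712.7   5.3  22. ]
jar [ 411.3 -158.8   80. ]
ring [598.9 166.3  20. ]
turn [696.1 373.5  50. ]
hamhead [ 708.6 -308.7   20. ]
{'vfov': 65.70646984690485, 'cx': 316.70213132144596, 'cy': 201.69973315231286, 'R': array([[ 0.44374994, -0.89614741, -0.00240776],
       [-0.87201119, -0.43241458,  0.22937769],
       [-0.20659737, -0.09968674, -0.97333452]]), 't': array([-549.12605787,  -23.87400317,  389.89145295])}
```

View pics/c.png

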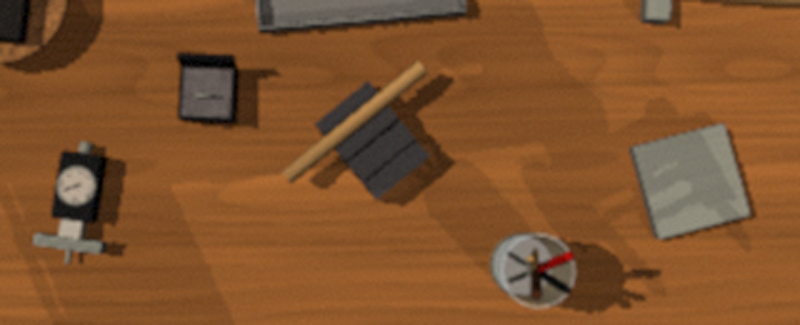

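The crop confirms it: rod from (288,177) to (421,67) in crop pixels, with the short side of the block at its upper left. The gauge's top points away from the robot. Next I move over the rod for a close look.

Call:
{"name": "carry_out", "arguments": {
  "slide": [
    [0.96,1,0.12],
    [0.96,1,0.12],
    [0.96,1,0.12],
    [0.96,1,0.12],
    [0.96,1,0.12],
    [0.96,1,0.12],
    [0.96,1,0.12],
    [0.96,1,0.12],
    [0.96,1,0.12],
    [0.96,1,0.12]
  ],
  "dr": [
    [0,0,0.194],
    [0,0,0.194],
    [0,0,0.194],
    [0,0,0.194],
    [0,0,0.194],
    [0,0,0.194],
    [0,0,0.194],
    [0,0,0.194],
    [0,0,0.194],
    [0,0,0.194]
  ],
  "gripper": [100,100,100,100,100,100,100,100,100,100]
}}

```text
clock: 0.98
eef_pos: [486.0, -240.2, 332.6]
eef_rot: [3.141, -0.0, 1.689]
wrist_force: [-1.2, 0.5, -0.1]
finger_gap: 93.8
finger_force: 0.0
```

Call:
{"name": "carry_out", "arguments": {
  "slide": [
    [0.08,1,-0.12],
    [0.08,1,-0.12],
    [0.08,1,-0.12],
    [0.08,1,-0.12],
    [0.08,1,-0.12],
    [0.08,1,-0.12],
    [0.08,1,-0.12],
    [0.08,1,-0.12],
    [0.08,1,-0.12]
  ],
  "dr": [
    [0,0,0.083],
    [0,0,0.083],
    [0,0,0.083],
    [0,0,0.083],
    [0,0,0.083],
    [0,0,0.083],
    [0,0,0.083],
    [0,0,0.083],
    [0,0,0.083]
  ],
  "gripper": [100,100,100,100,100,100,100,100,100]
}}

```text
clock: 1.73
eef_pos: [504.1, 6.9, 302.6]
eef_rot: [-3.141, 0.0, 2.201]
wrist_force: [0.1, 0.0, -0.3]
finger_gap: 93.6
finger_force: 0.0
```

```bash
python3 - <<'E'
import cell;print([x for x in dir(cell) if x[0]!='_'])
from h import *
s=read_state();m=camera_model("wrist");w=camera("wrist");cv2.imwrite("pics/w1.png",w[:,:,::-1])
print(s['clock'],s['eef_pos'].round(1),s['eef_rot'].round(3),s['joints'].round(4))
import pickle;pickle.dump(m,open("w1.pkl","wb"))
for n,X in [("A",(506,85,39)),("B",(611,-60,39)),("blk",(538,-7,40)),("gauge",(500,300,13)),("tray",(713,5,4))]:print(n,proj(m,"wrist",np.array(X)).round(0))
E
```

```text
['Unreachable', 'camera', 'camera_model', 'read_state', 'sign_off']
1.7333 [504.1   6.9 302.6] [-3.141  0.     2.201] [-5.8900e-02  1.9770e-01  1.6486e+00 -2.0000e-04  1.2955e+00 -6.8890e-01]
A [359. 134.]
B [354. 281.]
blk [333. 216.]
gauge [447.   6.]
tray [434. 271.]
```

View pics/w1.png

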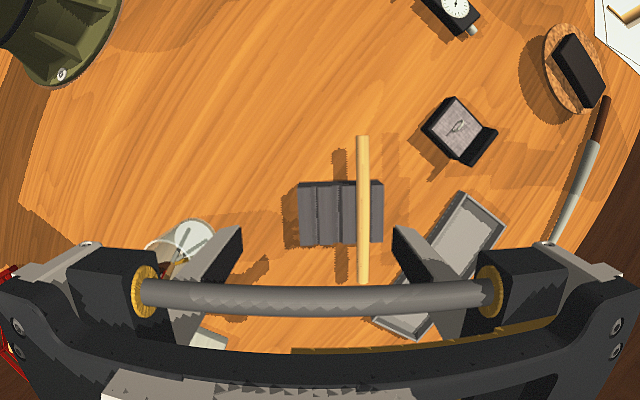

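The wrist view shows the rod from (362,136) to (362,283) and the block spanning columns 298 to 383 and rows 181 to 246. The jar is at (190,240), the ring box at (460,130) and the tray at (440,265).

```bash
python3 - <<'E'
from h import *
import pickle
m=pickle.load(open("w1.pkl","rb"));im=cv2.imread("pics/w1.png")
hsv=cv2.cvtColor(im,cv2.COLOR_BGR2HSV)
print(hsv[160,350:376].tolist());print(hsv[215,290:392:3].tolist())
dark=((hsv[:,:,1]<70)&(hsv[:,:,2]<130)).astype(np.uint8)
for r in (195,215,235):
    c=np.where(dark[r,280:400])[0]+280;print(r,c.min(),c.max(),cast(m,"wrist",(c.min(),r),40).round(1),cast(m,"wrist",(c.max()+1,r),40).round(1))
for c in (310,325,345,375):
    r=np.where(dark[170:255,c])[0]+170;print(c,r.min(),r.max(),cast(m,"wrist",(c,r.min()),40).round(1),cast(m,"wrist",(c,r.max()+1),40).round(1))
A=cast(m,"wrist",(362.5,136),39);B=cast(m,"wrist",(362.5,284),39);print(A,B,(A+B)/2,np.linalg.norm(A-B),np.degrees(np.arctan2(*(A-B)[1::-1])))
E
```

```text
[[15, 176, 225], [15, 176, 224], [15, 177, 222], [15, 183, 221], [14, 181, 223], [14, 178, 201], [16, 133, 130], [17, 137, 153], [17, 140, 189], [17, 140, 224], [19, 138, 238], [20, 133, 241], [22, 129, 244], [22, 128, 244], [22, 129, 243], [21, 131, 242], [22, 130, 243], [21, 128, 243], [19, 134, 237], [16, 156, 225], [16, 174, 235], [16, 184, 236], [16, 174, 234], [15, 179, 228], [15, 183, 224], [14, 183, 216]]
[[13, 165, 142], [15, 171, 145], [14, 174, 148], [0, 5, 104], [16, 26, 108], [13, 31, 115], [9, 23, 111], [3, 22, 104], [13, 23, 101], [174, 21, 61], [13, 32, 113], [8, 25, 111], [8, 24, 115], [8, 28, 109], [11, 28, 102], [10, 24, 97], [6, 21, 119], [17, 26, 68], [12, 23, 113], [14, 25, 111], [8, 18, 112], [9, 32, 112], [16, 95, 97], [16, 142, 221], [20, 133, 239], [23, 127, 245], [22, 131, 252], [0, 3, 79], [13, 21, 109], [8, 25, 113], [11, 25, 112], [12, 103, 149], [14, 177, 208], [14, 178, 203]]
195 298 382 [491.  -11.1  40. ] [569.9  46.6  40. ]
215 299 382 [505.6 -29.7  40. ] [585.   27.9  40. ]
235 300 399 [520.6 -49.   40. ] [618.3  20.9  40. ]
310 182 244 [493.3   9.1  40. ] [537.5 -52.3  40. ]
325 182 244 [506.9  19.   40. ] [551.9 -41.8  40. ]
345 181 243 [524.5  33.3  40. ] [570.5 -26.9  40. ]
375 180 241 [551.4  54.7  40. ] [598.5  -3.8  40. ]
[509.85456936  85.7129657   39.        ] [622.55243285 -57.29383758  39.        ] [566.2035011   14.20956406  39.        ] 182.07623189273835 128.24021144767073
```

Call:
{"name": "carry_out", "arguments": {
  "slide": [
    [0.096,0.22,-0.2],
    [0.096,0.22,-0.2],
    [0.096,0.22,-0.4],
    [0.096,0.22,-0.4],
    [0.096,0.22,-0.4],
    [0.096,0.22,-0.4]
  ],
  "dr": [
    [0,0,0.0055],
    [0,0,0.0055],
    [0,0,0.0055],
    [0,0,0.0055],
    [0,0,0.0055],
    [0,0,0.0055]
  ],
  "gripper": [100,100,100,100,100,100]
}}

```text
clock: 2.28
eef_pos: [528.5, 60.9, 204.0]
eef_rot: [3.141, 0.0, 2.233]
wrist_force: [-0.4, 0.1, 0.9]
finger_gap: 93.8
finger_force: 0.0
```

```bash
python3 - <<'E'
from h import *
s=read_state();m=camera_model("wrist");w=camera("wrist");im=w[:,:,::-1].copy();cv2.imwrite("pics/w2.png",im)
print(s['clock'],s['eef_pos'].round(1),s['eef_rot'].round(3),s['joints'].round(4))
hsv=cv2.cvtColor(im,cv2.COLOR_BGR2HSV)
rod=((hsv[:,:,1]<160)&(hsv[:,:,1]>90)&(hsv[:,:,2]>215)).astype(np.uint8)
n,l,st,ce=cv2.connectedComponentsWithStats(rod)
i=1+st[1:,4].argmax();print(st[i],ce[i])
ys,xs=np.where(l==i)
pts=[]
for r in np.linspace(ys.min()+3,ys.max()-3,6).astype(int):
    c=xs[ys==r];p=cast(m,"wrist",(c.mean()+.5,r),43);pts.append(p);print(r,c.min(),c.max(),p.round(1))
pts=np.array(pts);d=np.linalg.svd(pts-pts.mean(0))[2][0];print("ang",np.degrees(np.arctan2(d[1],d[0])),pts.mean(0))
m=camera_model("top");im=cv2.imread("pics/top0.png");hsv=cv2.cvtColor(im,cv2.COLOR_BGR2HSV)
g=((hsv[:,:,1]<60)&(hsv[:,:,2]>40)).astype(np.uint8)
for nm,(x0,y0,x1,y1),z in [("tray",(270,110,380,175),20),("bench",(425,190,490,255),20)]:
    a=np.zeros_like(g);a[y0:y1,x0:x1]=g[y0:y1,x0:x1]
    n,l,st,ce=cv2.connectedComponentsWithStats(a);i=1+st[1:,4].argmax()
    q=np.argwhere(l==i)[:,::-1].astype(float)+.5
    W=np.array([cast(m,"top",p,z)[:2] for p in q]).astype(np.float32);print(nm,st[i],cv2.minAreaRect(W))
E
```

```text
2.2833 [528.5  60.9 204. ] [3.141 0.    2.233] [ 4.5900e-02  3.6360e-01  1.6801e+00 -1.0000e-04  1.0973e+00 -6.1640e-01]
[ 311  174   15   80 1127] [317.7905945  211.15705413]
177 311 325 [511.7  84.9  43. ]
191 311 325 [518.7  76.   43. ]
206 311 325 [526.3  66.3  43. ]
220 311 325 [533.6  57.   43. ]
235 311 325 [541.6  46.7  43. ]
250 311 316 [546.8  33.8  43. ]
ang -54.55509556762938 [529.77929944  60.77100934  43.        ]
tray [ 281  122   85   40 2761] ((712.4254760742188, 5.5008544921875), (90.25633239746094, 217.7749786376953), 4.261253833770752)
bench [ 433  200   47   45 1472] ((495.568359375, -334.6217956542969), (98.0794448852539, 101.65961456298828), 13.576887130737305)
```

Call:
{"name": "carry_out", "arguments": {
  "slide": [
    [0.005,0.004,-0.15],
    [0.005,0.004,-0.3],
    [0.005,0.004,-0.3],
    [0.005,0.004,-0.3],
    [0.005,0.004,-0.3],
    [0.005,0.004,-0.3],
    [0.005,0.004,-0.3],
    [0.005,0.004,-0.3],
    [0.005,0.004,-0.3],
    [0.005,0.004,-0.3]
  ],
  "dr": [
    [0,0,0],
    [0,0,0],
    [0,0,0],
    [0,0,0],
    [0,0,0],
    [0,0,0],
    [0,0,0],
    [0,0,0],
    [0,0,0],
    [0,0,0]
  ],
  "gripper": [100,100,70,40,20,0,0,0,0,0],
  "newtons": 25
}}

```text
clock: 3.17
eef_pos: [529.4, 63.2, 128.1]
eef_rot: [3.141, 0.0, 2.235]
wrist_force: [0.2, -0.0, -0.2]
finger_gap: 44.1
finger_force: 0.0
```

Call:
{"name": "carry_out", "arguments": {
  "slide": [
    [0,0,0],
    [0,0,0],
    [0,0,0],
    [0,0,0],
    [0,0,0],
    [0,0,0],
    [0,0,0]
  ],
  "dr": [
    [0,0,0],
    [0,0,0],
    [0,0,0],
    [0,0,0],
    [0,0,0],
    [0,0,0],
    [0,0,0]
  ],
  "gripper": [0,0,0,0,0,0,0]
}}

```text
clock: 3.75
eef_pos: [529.2, 63.0, 127.6]
eef_rot: [-3.141, -0.0, 2.235]
wrist_force: [-2.7, -1.3, 1.0]
finger_gap: 15.1
finger_force: 25.0
```

Call:
{"name": "carry_out", "arguments": {
  "slide": [
    [0,0,0.06],
    [0,0,0.16],
    [0,0,0.28],
    [0.1,0,0.32],
    [0.25,0.009,0.32],
    [0.4,0.009,0.32],
    [0.55,0.009,0.32],
    [0.66,0.009,0.32],
    [0.714,0.009,0.32],
    [0.714,0.009,0.32]
  ],
  "dr": [
    [0,0,0],
    [0,0,0],
    [0,0,0],
    [0,0,-0.01],
    [0,0,-0.025],
    [0,0,-0.04],
    [0,0,-0.055],
    [0,0,-0.07],
    [0,0,-0.085],
    [0,0,-0.094]
  ],
  "gripper": [0,0,0,0,0,0,0,0,0,0]
}}

```text
clock: 4.58
eef_pos: [709.6, 65.3, 206.4]
eef_rot: [-3.141, -0.0, 1.639]
wrist_force: [0.3, -0.4, 0.1]
finger_gap: 15.0
finger_force: 25.0
```

```bash
python3 - <<'E'
from h import *
s=read_state();m=camera_model("wrist");w=camera("wrist");t=camera("side")
print(s['clock'],s['eef_pos'].round(1),s['eef_rot'].round(3),s['joints'].round(4),s['finger_gap'])
cv2.imwrite("pics/w3.png",np.vstack([w[:,:,::-1][100:400],cv2.resize(t[130:330,250:490,::-1],(640,533))])[:600] if 0 else np.hstack([cv2.resize(w[:,:,::-1],(480,300)),cv2.resize(t[130:280,260:420,::-1],(320,300))]))
E
```

```text
4.5833 [709.6  65.3 206.4] [-3.141 -0.     1.639] [ 4.0300e-02  7.4900e-01  1.0758e+00  2.0000e-04  1.3169e+00 -2.7600e-02] 14.98070877386625
```

View pics/w3.png

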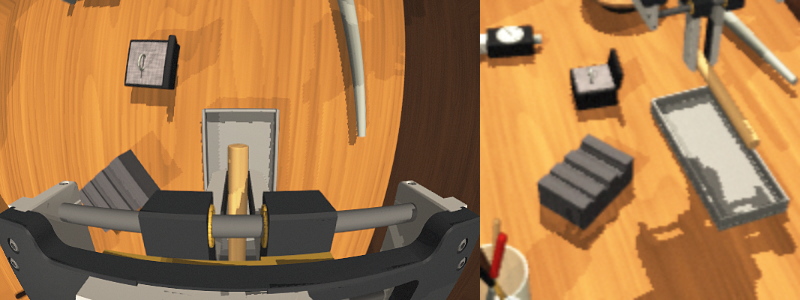

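The rod is held over the tray, near end at (238,150) in the left half. Its far end is at (752,140) in the right half, about (396,200) in the side image. I'll check the droop.

```bash
python3 - <<'E'
from h import *
m=camera_model("side")
# gripped axis ~ tip+8 => z=206.4-97+8=117
u=np.array([np.cos(1.639),np.sin(1.639)])
P=np.array([709.6,65.3])
for L in(30,-150):
  for z in (117,105,90,75): print(L,z,proj(m,"side",np.r_[P+u*L,z]).round(1))
E
```

```text
30 117 [365.2 153.3]
30 105 [364.9 157.1]
30 90 [364.5 161.7]
30 75 [364.  166.1]
-150 117 [398.5 202.2]
-150 105 [397.7 206. ]
-150 90 [396.8 210.6]
-150 75 [395.9 215. ]
```

Call:
{"name": "carry_out", "arguments": {
  "slide": [
    [-0.006,0,-0.13],
    [-0.006,0,-0.26],
    [-0.006,0,-0.36],
    [-0.006,0,-0.4],
    [-0.006,0,-0.41],
    [-0.006,0,-0.415],
    [-0.006,0,-0.415],
    [-0.006,0,-0.415],
    [-0.006,0,-0.415],
    [-0.006,0,-0.415]
  ],
  "dr": [
    [0,0,0],
    [0,0,0],
    [0,0,0],
    [0,0,0],
    [0,0,0],
    [0,0,0],
    [0,0,0],
    [0,0,0],
    [0,0,0],
    [0,0,0]
  ],
  "gripper": [0,0,0,0,0,0,0,33,33,33]
}}

```text
clock: 5.52
eef_pos: [706.6, 65.4, 105.0]
eef_rot: [3.14, 0.0, 1.644]
wrist_force: [-0.1, -0.7, 0.3]
finger_gap: 29.9
finger_force: 0.0
```

Call:
{"name": "carry_out", "arguments": {
  "slide": [
    [0,0,0],
    [0,0,0.1],
    [0,0,0.26],
    [-0.1,0.1,0.4],
    [-0.25,0.1,0.6],
    [-0.4,0.1,0.7],
    [-0.55,0.1,0.76],
    [-0.6,0.1,0.76],
    [-0.6,0.1,0.76],
    [-0.6,0.1,0.76]
  ],
  "dr": [
    [0,0,0],
    [0,0,0],
    [0,0,0],
    [0,0,0],
    [0,0,0],
    [0,0,0],
    [0,0,0],
    [0,0,0],
    [0,0,0],
    [0,0,0]
  ],
  "gripper": [33,33,33,60,100,100,100,100,100,100]
}}

```text
clock: 6.35
eef_pos: [555.5, 90.5, 295.9]
eef_rot: [3.138, -0.0, 1.645]
wrist_force: [0.5, 0.0, -0.2]
finger_gap: 74.3
finger_force: 0.0
```

```bash
python3 - <<'E'
from h import *
import pickle
s=read_state();m=camera_model("wrist");w=camera("wrist");t=camera("top");im=w[:,:,::-1].copy()
pickle.dump(m,open("w4.pkl","wb"));cv2.imwrite("pics/w4.png",im);cv2.imwrite("pics/top1.png",t[:,:,::-1])
print(s['clock'],s['eef_pos'].round(1),s['eef_rot'].round(3),s['joints'].round(4))
print([proj(m,"wrist",np.array(X)).round(0) for X in [(549,1,40),(500,300,13),(708,5,12)]])
E
```

```text
6.35 [555.5  90.5 295.9] [ 3.138 -0.     1.645] [ 0.0965  0.3327  1.494  -0.      1.3117  0.0226]
[array([305., 264.]), array([283.,  12.]), array([425., 258.])]
```

View pics/w4.png

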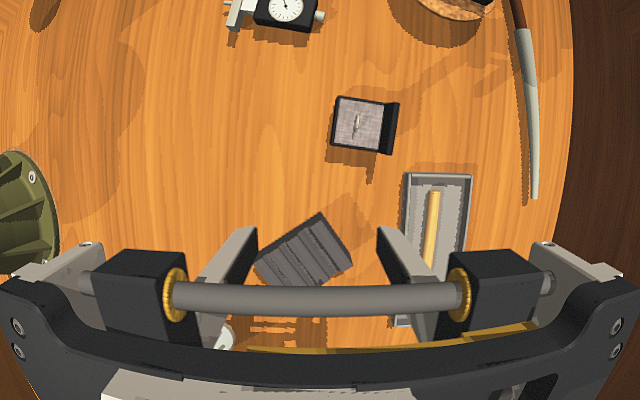

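The wrist view shows the rod lying in the tray (432,230), the bare block at (305,250) and the gauge at (280,10). I'll fit the arm kinematics to plan the tilted handling.

```bash
python3 - <<'E'
import numpy as np
from scipy.optimize import least_squares
D=[(.3005,1.5216,244,-492.75,302.1),(.1977,1.6486,504.1,6.9,302.6),(.3636,1.6801,528.5,60.9,204),(.749,1.0758,709.6,65.3,206.4),(.3327,1.494,555.5,90.5,295.9)]
def f(p):
    a,L1,L2,h,b=p;o=[]
    for q2,q3,x,y,z in D:
        r=np.sqrt(x*x+y*y-36.6**2);s=q2+q3
        o+=[a+L1*np.sin(q2)+L2*np.sin(s)+b*np.cos(s)-r,h+L1*np.cos(q2)+L2*np.cos(s)-b*np.sin(s)-z]
    return o
r=least_squares(f,[0,430,430,0,0]);print(r.x.round(1),np.round(r.fun,1))
from h import *
import pickle
m=camera_model("top")
im=cv2.imread("pics/top0.png");c=im[200:262,185:240];cv2.imwrite("pics/g.png",cv2.resize(c,None,fx=9,fy=9,interpolation=cv2.INTER_CUBIC))
m=pickle.load(open("w4.pkl","rb"))
for n,p,z in [("dial",(286,7),26),("cap",(320,19),13),("footR",(229,28),13),("footT",(232,10),13)]:print(n,cast(m,"wrist",p,z).round(1))
E
```

```text
[1.000e-01 4.241e+02 4.475e+02 4.770e+01 4.070e+01] [ 0.3 -0.   0.1  0.  -0.  -0.   0.1  0.  -0.4 -0. ]
dial [505.1 302.1  26. ]
cap [545.3 293.4  13. ]
footR [435.9 279.1  13. ]
footT [436.8 303.7  13. ]
```

Call:
{"name": "carry_out", "arguments": {
  "slide": [
    [-0.21,0.84,-0.12],
    [-0.21,0.84,-0.12],
    [-0.21,0.84,-0.12],
    [-0.21,0.84,-0.12],
    [-0.21,0.84,-0.12],
    [-0.21,0.84,-0.12],
    [-0.21,0.84,-0.12],
    [-0.21,0.84,-0.12],
    [-0.21,0.84,-0.12],
    [-0.21,0.84,-0.12]
  ],
  "dr": [
    [0,0,0.194],
    [0,0,0.194],
    [0,0,0.194],
    [0,0,0.194],
    [0,0,0.194],
    [0,0,0.194],
    [0,0,0.194],
    [0,0,0.194],
    [0,0,0.194],
    [0,0,0.194]
  ],
  "gripper": [100,100,100,100,100,100,100,100,100,100]
}}

```text
clock: 7.28
eef_pos: [504.6, 300.8, 262.4]
eef_rot: [-3.14, -0.001, 2.87]
wrist_force: [0.1, -0.5, -0.5]
finger_gap: 93.6
finger_force: 0.0
```

Call:
{"name": "carry_out", "arguments": {
  "slide": [
    [0,0,0],
    [0,0,0],
    [0,0,0],
    [0,0,0]
  ],
  "dr": [
    [0,0,0.026],
    [0,0,0.026],
    [0,0,0.026],
    [0,0,0.026]
  ],
  "gripper": [100,100,100,100]
}}

```text
clock: 7.62
eef_pos: [504.4, 300.5, 262.8]
eef_rot: [-3.141, -0.001, 3.024]
wrist_force: [1.2, -0.0, 0.1]
finger_gap: 94.0
finger_force: 0.0
```

```bash
python3 - <<'E'
from h import *
import pickle
s=read_state();m=camera_model("wrist");w=camera("wrist");im=w[:,:,::-1].copy()
pickle.dump(m,open("w5.pkl","wb"));cv2.imwrite("pics/w5.png",im)
print(s['clock'],s['eef_pos'].round(1),s['eef_rot'].round(3),s['joints'].round(4))
x,y=proj(m,"wrist",np.array([500,300,13.])).astype(int);print(x,y)
E
```

```text
7.6167 [504.4 300.5 262.8] [-3.141e+00 -1.000e-03  3.024e+00] [ 0.4749  0.4161  1.4586 -0.      1.2683 -0.9786]
315 187
```

View pics/w5.png

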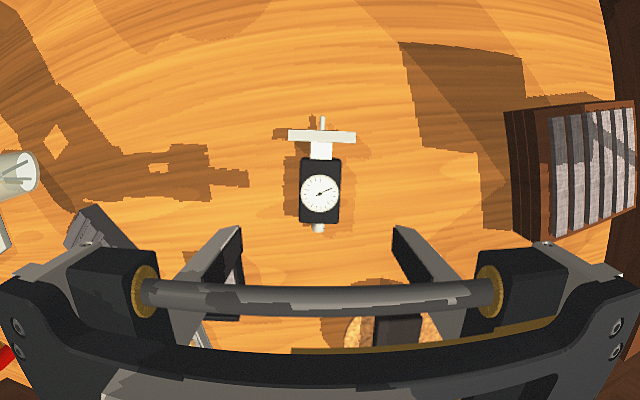

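The gauge housing spans columns 300 to 340 and rows 158 to 222. The foot bar runs from (288,135) to (356,137), the probe tip is at (323,117) and the cap at (318,232).

```bash
python3 - <<'E'
from h import *
import pickle
m=pickle.load(open("w5.pkl","rb"))
c=lambda p,z:cast(m,"wrist",p,z)[:2]
for n,p,z in [("HTL",(301,158),26),("HTR",(341.5,157.5),26),("HBL",(299.5,222),26),("HBR",(339,223),26),("footL",(288,135),20),("footR",(356,137),20),("tip",(323,117),13),("capend",(318,233),13),("dial",(319.5,194),27)]:print(n,c(p,z).round(1))
E
```

```text
HTL [465.1 289. ]
HTR [469.4 330.5]
HBL [533.  278.6]
HBR [539.1 320.7]
footL [439.9 278.1]
footR [450.1 348.4]
tip [425.3 316.7]
capend [552.2 296.5]
dial [504.8 303.5]
```

Call:
{"name": "carry_out", "arguments": {
  "slide": [
    [0.2,0,0],
    [0.2,0,0],
    [0.2,0,0],
    [0.2,0,0],
    [0.2,0,0]
  ],
  "dr": [
    [0,0.06,0],
    [0,0.06,0],
    [0,0.06,0],
    [0,0.06,0],
    [0,0.06,0]
  ],
  "gripper": [100,100,100,100,100]
}}

```text
clock: 8.08
eef_pos: [554.4, 300.1, 262.2]
eef_rot: [-3.095, -0.374, 3.015]
wrist_force: [-0.4, 0.1, -0.4]
finger_gap: 94.2
finger_force: 0.0
```

```bash
python3 - <<'E'
from h import *
s=read_state();print(s['clock'],s['eef_pos'].round(2).tolist(),s['eef_rot'].round(4).tolist(),s['joints'].round(4).tolist())
E
```

```text
8.0833 [554.41, 300.14, 262.23] [-3.0947, -0.3744, 3.0154] [0.3988, 0.6528, 1.1314, 0.1443, 1.7063, -1.0604]
```

```bash
cat >kin.py <<'E'
import numpy as np
from scipy.spatial.transform import Rotation as Ro
from scipy.optimize import least_squares
P=dict(d=250.,lat=36.6)
def fk(q,d=None,sg=(1,1)):
    d=P['d'] if d is None else d
    q1,q2,q3,q4,q5,q6=q;s=q2+q3
    B=Ro.from_euler('z',q1)
    R=B*Ro.from_euler('y',s)*Ro.from_euler('z',sg[0]*q4)*Ro.from_euler('y',q5)*Ro.from_euler('z',sg[1]*q6)
    w=B.apply([424.1*np.sin(q2)+447.5*np.sin(s)+40.7*np.cos(s),P['lat'],47.7+d+424.1*np.cos(q2)+447.5*np.cos(s)-40.7*np.sin(s)])
    return w+d*R.apply([0,0,1]),R
E
python3 - <<'E'
from kin import *
q=[0.3988, 0.6528, 1.1314, 0.1443, 1.7063, -1.0604]
T=Ro.from_euler('xyz',[-3.0947, -0.3744, 3.0154])
q0=[ 0.4749 , 0.4161 , 1.4586, 0,  1.2683, -0.9786];T0=Ro.from_euler('xyz',[-3.141,-.001,3.024])
for sg in [(1,1),(1,-1),(-1,1),(-1,-1)]:
    C=(fk(q0,250,sg)[1].inv()*T0)
    print(sg,C.as_rotvec().round(3),(fk(q,250,sg)[1]*C*T.inv()).as_rotvec().round(3),[(d,(fk(q,d,sg)[0]-[554.41, 300.14, 262.23]).round(1).tolist()) for d in (150,250,350)])
print(fk(q0,250)[0])
E
```

```text
(1, 1) [-0.    -0.     1.571] [-0. -0. -0.] [(150, [8.6, 0.0, -1.6]), (250, [-28.2, -0.1, 5.4]), (350, [-65.1, -0.1, 12.4])]
(1, -1) [-0.    -0.    -0.386] [-0.06  -0.    -0.152] [(150, [8.6, 0.0, -1.6]), (250, [-28.2, -0.1, 5.4]), (350, [-65.1, -0.1, 12.4])]
(-1, 1) [-0.    -0.     1.571] [-0.26  -0.11   0.061] [(150, [25.2, -39.4, -1.6]), (250, [-0.6, -65.7, 5.4]), (350, [-26.3, -92.0, 12.4])]
(-1, -1) [-0.    -0.    -0.386] [-0.311 -0.131 -0.094] [(150, [25.2, -39.4, -1.6]), (250, [-0.6, -65.7, 5.4]), (350, [-26.3, -92.0, 12.4])]
[504.31209102 300.44406495 262.86465336]
```

```bash
cat >>kin.py <<'E'
P['d']=173.3
C=Ro.from_euler('z',np.pi/2)
lo=np.array([-3.03,-.79,.23,-1.04,0,-2.55]);hi=np.array([3.03,2.21,2.52,4.18,3.07,2.55])
def ik(p,R,q0):
    def f(q):
        a,b=fk(q);return np.r_[(a-p)/100,((b*C)*R.inv()).as_rotvec()]
    r=least_squares(f,np.clip(q0,lo+.03,hi-.03),bounds=(lo+.02,hi-.02),xtol=1e-12,ftol=1e-12)
    return r.x,np.abs(r.fun).max()
g=90.
ang=np.radians(-8.3);G0=Ro.from_euler('z',ang)
def toolpick(th): # tool pose in gauge frame, tilt th deg
    down=Ro.from_matrix(np.array([[-1,0,0],[0,1,0],[0,0,-1.]]).T)
    return Ro.from_euler('y',np.radians(th))*down
def up(phi): # gauge upright, dial z heading phi
    z=np.array([np.cos(phi),np.sin(phi),0]);x=np.array([0,0,1.]);return Ro.from_matrix(np.c_[x,np.cross(z,x),z])
def pose(G,c,th):
    R=G*toolpick(th);return c-g*R.apply([0,0,1]),R
E
python3 - <<'E'
from kin import *
for th in (25,35,45,55):
    p,R=pose(G0,np.array([502.5,304.3,13]),th)
    q,e=ik(p,R,[.4,.65,1.13,.15,1.7,-1.06]);print("pick",th,p.round(),R.as_euler('xyz').round(2),q.round(2),round(e,4))
    for phi in range(0,360,30):
        best=None
        p,R=pose(up(np.radians(phi)),np.array([495.6,-334.6,85]),th)
        for s in ([-.6,.6,1.2,.5,1.5,0],[-.6,.6,1.2,-.5,1.5,0],[-.6,.6,1.2,2.5,1,0],[-.6,.6,1.2,.5,1,2],[-.6,.6,1.2,.5,1,-2]):
            q,e=ik(p,R,s)
            if e<1e-3 and (best is None or min((q-lo).min(),(hi-q).min())>best[0]):best=(min((q-lo).min(),(hi-q).min()),q)
        if best: print("  place",phi,best[1].round(2),round(best[0],2))
E
```

```text
pick 25 [540. 299.  95.] [ 3.14 -0.44  3.  ] [ 0.39  0.82  1.28  0.22  1.43 -1.11] 0.0
  place 0 [-0.47  1.19  0.7  -0.56  2.25  0.98] 0.47
  place 30 [-0.35  1.01  1.06 -0.82  1.89  0.79] 0.22
  place 120 [-0.42  0.48  2.11  4.07  0.73  1.09] 0.11
  place 150 [-0.74  0.43  2.2   2.81  0.64  1.75] 0.32
  place 180 [-1.    0.51  2.05  1.79  0.9   2.21] 0.34
  place 210 [-1.07  0.67  1.73  1.25  1.27  2.36] 0.19
  place 240 [-1.02  0.87  1.34  0.93  1.66  2.36] 0.19
  place 270 [-0.91  1.06  0.95  0.68  2.05  2.25] 0.3
  place 300 [-0.77  1.23  0.62  0.37  2.37  1.96] 0.39
  place 330 [-0.62  1.3   0.5  -0.14  2.47  1.42] 0.27
pick 35 [554. 297.  87.] [ 3.14 -0.61  3.  ] [ 0.36  0.92  1.15  0.28  1.62 -1.13] 0.0
  place 0 [-0.49  1.08  0.82 -0.46  2.09  1.03] 0.58
  place 30 [-0.37  0.92  1.12 -0.71  1.77  0.78] 0.33
  place 60 [-0.3   0.74  1.47 -0.95  1.37  0.65] 0.09
  place 150 [-0.73  0.35  2.15  2.63  0.35  1.93] 0.35
  place 180 [-0.96  0.44  2.01  1.56  0.73  2.47] 0.08
  place 210 [-1.03  0.6   1.72  1.11  1.16  2.49] 0.06
  place 240 [-0.99  0.79  1.38  0.82  1.55  2.41] 0.14
[... 509 characters left out ...]
77  2.22] 0.33
  place 300 [-0.75  1.    0.89  0.23  2.    1.88] 0.66
  place 330 [-0.62  1.04  0.82 -0.08  2.07  1.46] 0.59
pick 55 [575. 294.  65.] [ 3.14 -0.96  3.  ] [ 0.32  1.13  0.91  0.41  1.98 -1.12] 0.0
  place 0 [-0.53  0.86  1.07 -0.3   1.75  1.07] 0.74
  place 30 [-0.45  0.75  1.26 -0.49  1.51  0.73] 0.55
  place 60 [-0.4   0.61  1.5  -0.66  1.2   0.42] 0.38
  place 90 [-0.42  0.47  1.74 -0.79  0.83  0.09] 0.25
  place 120 [-0.53  0.36  1.91 -0.74  0.43 -0.44] 0.3
  place 150 [-0.7   0.32  1.96  0.38  0.27 -2.08] 0.27
  place 270 [-0.83  0.79  1.2   0.4   1.62  2.24] 0.31
  place 300 [-0.73  0.88  1.03  0.18  1.81  1.87] 0.68
  place 330 [-0.63  0.91  0.98 -0.06  1.86  1.47] 0.75
```

```bash
cat >>kin.py <<'E'
def delta(p,R,s=None,src=None):
    if src is None:
        from cell import read_state
        s=read_state();src=(s['eef_pos'],Ro.from_euler('xyz',s['eef_rot']))
    return ((p-src[0])/250).round(3).tolist(),((R*src[1].inv()).as_rotvec()/(2*np.pi)).round(4).tolist()
E
python3 - <<'E'
from kin import *
p,R=pose(G0,np.array([502.5,304.3,13]),45)
pre=p-80*R.apply([0,0,1])
print(pre,delta(pre,R)); print(delta(p,R,src=(pre,R)))
E
```

```text
[621.44906725 286.94720773 133.2081528 ] ([0.268, -0.053, -0.516], [0.0151, 0.064, -0.0071])
([-0.224, 0.033, -0.226], [0.0, 0.0, 0.0])
```

Call:
{"name": "carry_out", "arguments": {
  "slide": [
    [0.268,-0.053,-0.516],
    [0.268,-0.053,-0.516],
    [0.268,-0.053,-0.516],
    [0.268,-0.053,-0.516],
    [0.268,-0.053,-0.516],
    [0.268,-0.053,-0.516],
    [0.268,-0.053,-0.516],
    [0.268,-0.053,-0.516]
  ],
  "dr": [
    [0.0151,0.064,-0.0071],
    [0.0151,0.064,-0.0071],
    [0.0151,0.064,-0.0071],
    [0.0151,0.064,-0.0071],
    [0.0151,0.064,-0.0071],
    [0.0151,0.064,-0.0071],
    [0.0151,0.064,-0.0071],
    [0.0151,0.064,-0.0071]
  ],
  "gripper": [100,100,100,100,100,100,100,100]
}}

```text
clock: 8.75
eef_pos: [620.7, 288.3, 138.9]
eef_rot: [3.136, -0.778, 3.003]
wrist_force: [0.6, -0.4, -0.1]
finger_gap: 94.4
finger_force: 0.0
```

```bash
python3 - <<'E'
from kin import *
from h import *
p,R=pose(G0,np.array([502.5,304.3,13]),45)
s=read_state();print(s['clock'],s['eef_pos'].round(1),s['eef_rot'].round(3),s['joints'].round(3));print(delta(p,R))
m=camera_model("wrist");w=camera("wrist")
cv2.imwrite("pics/w6.png",w[:,:,::-1])
# check: gauge landmarks predicted
for X in [(502.5,304.3,26),(437.5,313.8,24),(548,297.6,20)]:print(proj(m,"wrist",np.array(X)).round(0))
E
```

```text
8.75 [620.7 288.3 138.9] [ 3.136 -0.778  3.003] [ 0.303  1.062  0.795  0.341  1.988 -1.102]
([-0.221, 0.027, -0.249], [-0.0005, 0.0012, -0.0003])
[315. 204.]
[315. 146.]
[314. 260.]
```

View pics/w6.png

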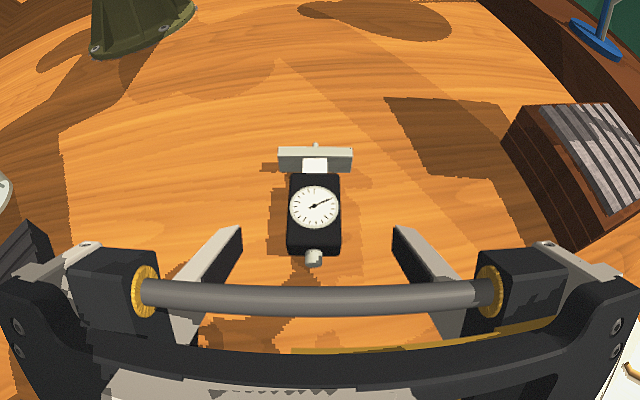

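The gauge is centred between the fingers, dial at (314,207) and cap at (314,257), which matches the prediction. I'll move in and grip.

Call:
{"name": "carry_out", "arguments": {
  "slide": [
    [-0.08,0.011,-0.08],
    [-0.16,0.022,-0.16],
    [-0.22,0.033,-0.222],
    [-0.22,0.033,-0.222],
    [-0.22,0.033,-0.222],
    [-0.22,0.033,-0.222],
    [-0.22,0.033,-0.222],
    [-0.22,0.033,-0.222],
    [-0.22,0.033,-0.222],
    [-0.22,0.033,-0.222]
  ],
  "dr": [
    [0,0,0],
    [0,0,0],
    [0,0,0],
    [0,0,0],
    [0,0,0],
    [0,0,0],
    [0,0,0],
    [0,0,0],
    [0,0,0],
    [0,0,0]
  ],
  "gripper": [100,100,100,85,60,30,30,30,30,30],
  "newtons": 40
}}

```text
clock: 9.63
eef_pos: [566.2, 295.3, 79.6]
eef_rot: [3.138, -0.785, 3.0]
wrist_force: [-0.4, -0.2, 0.4]
finger_gap: 50.3
finger_force: 0.0
```

Call:
{"name": "carry_out", "arguments": {
  "slide": [
    [0,0,0],
    [0,0,0],
    [0,0,0],
    [0,0,0]
  ],
  "dr": [
    [0,0,0],
    [0,0,0],
    [0,0,0],
    [0,0,0]
  ],
  "gripper": [30,30,30,30]
}}

```text
clock: 9.97
eef_pos: [566.0, 295.3, 79.5]
eef_rot: [3.139, -0.785, 3.0]
wrist_force: [1.3, -1.5, 1.5]
finger_gap: 43.8
finger_force: 40.0
```

```bash
cat >>kin.py <<'E'
RT=Ro.from_euler('xyz',[3.139,-.785,3.0]);PT=np.array([566.0,295.3,79.5])
Rrel=RT.inv()*Ro.from_euler('z',3.0-np.pi)      # gauge orientation in tool
crel=RT.inv().apply(np.array([502.5,304.3,13])-PT)  # gauge centre in tool
def gpose(phi,foot): # tool pose with gauge upright, foot centre at foot
    R=up(phi)*Rrel.inv();return np.array(foot)+[0,0,65]-R.apply(crel),R
def rows(path):
    (p0,R0)=path[0]
    S=[((p-p0)/250).round(3).tolist() for p,R in path[1:]];D=[((R*R0.inv()).as_rotvec()/(2*np.pi)).round(4).tolist() for p,R in path[1:]]
    print("slide",S);print("dr",D)
E
python3 - <<'E'
from kin import *
from h import read_state
print(crel.round(1), Rrel.as_matrix().round(3))
s=read_state();q=s['joints']
a,b=fk(q);print(a-s['eef_pos'],((b*C)*Ro.from_euler('xyz',s['eef_rot']).inv()).as_rotvec().round(4))
lift=(PT+[-20,-40,190],RT)
q0,e=ik(*lift,q);print(q0.round(3),e)
for phi in (0,.2):
    pre=gpose(phi,[495.6,-334.6,80]);q1,e1=ik(*pre,[-.5,.97,.94,-.37,1.92,1.06]);fin=gpose(phi,[495.6,-334.6,20]);q2,e2=ik(*fin,q1)
    print(phi,pre[0].round(1),q1.round(3),e1,q2.round(3),e2)
    path=[]
    for t in np.linspace(0,1,29):
        k=q0+(q1-q0)*t;p,R=fk(k);R=R*C;path.append((p,R));
        if round(t*28)%4==0:
            c=p+R.apply(crel);G=R*Rrel;print(p.round(),'centre',c.round(),'tip',(c-81*G.apply([1,0,0])).round(),'gx',G.apply([1,0,0]).round(2))
    print(max(np.degrees((path[i+1][1]*path[i][1].inv()).magnitude()) for i in range(28)),max(np.linalg.norm(path[i+1][0]-path[i][0]) for i in range(28)))
E
```

```text
[-1.6 -0.3 92.4] [[-0.707  0.     0.707]
 [ 0.002  1.     0.002]
 [-0.707  0.003 -0.707]]
[ 0.10056146 -0.01177382  0.02081528] [-0.  0.  0.]
[ 0.29   0.728  1.082  0.342  2.043 -1.095] 2.7284841053187846e-14
0 [ 562.1 -334.7  209.1] [-0.502  0.917  0.898 -0.389  2.015  1.026] 1.5605401216450703e-10 [-0.502  0.979  0.928 -0.375  1.93   1.063] 6.661870716328394e-12
[546. 255. 270.] centre [483. 264. 203.] tip [402. 276. 203.] gx [ 0.99 -0.14 -0.  ]
[582. 178. 257.] centre [520. 186. 188.] tip [447. 220. 181.] gx [ 0.9  -0.42  0.08]
[607.  96. 245.] centre [547. 102. 175.] tip [488. 153. 156.] gx [ 0.73 -0.64  0.24]
[621.  10. 235.] centre [562.  14. 165.] tip [520.  74. 129.] gx [ 0.52 -0.74  0.43]
[624. -77. 226.] centre [564. -75. 156.] tip [540. -18. 104.] gx [ 0.29 -0.71  0.64]
[ 615. -165.  219.] centre [ 553. -164.  150.] tip [ 544. -120.   83.] gx [ 0.11 -0.55  0.83]
[ 594. -251.  213.] centre [ 530. -251.  147.] tip [ 530. -227.   69.] gx [ 0.01 -0.3   0.95]
[ 562. -335.  209.] centre [ 496. -335.  145.] tip [ 496. -335.   64.] gx [-0.  0.  1.]
6.249801114650054 22.37592258201
[... 201 characters left out ...]
03.] tip [402. 276. 203.] gx [ 0.99 -0.14 -0.  ]
[579. 180. 255.] centre [519. 186. 185.] tip [445. 219. 178.] gx [ 0.91 -0.41  0.1 ]
[602.  99. 242.] centre [544. 102. 171.] tip [483. 151. 150.] gx [ 0.76 -0.6   0.25]
[615.  16. 232.] centre [558.  15. 159.] tip [513.  71. 123.] gx [ 0.56 -0.7   0.45]
[618. -70. 223.] centre [560. -74. 151.] tip [532. -20.  98.] gx [ 0.35 -0.67  0.66]
[ 609. -156.  216.] centre [ 550. -164.  146.] tip [ 536. -121.   79.] gx [ 0.16 -0.53  0.83]
[ 590. -240.  212.] centre [ 528. -251.  144.] tip [ 525. -227.   67.] gx [ 0.04 -0.29  0.96]
[ 561. -321.  209.] centre [ 496. -335.  145.] tip [ 496. -335.   64.] gx [ 0. -0.  1.]
6.012455609168168 21.70129590555837
```

```bash
python3 - <<'E'
from kin import *
lift=(PT+[-20,-40,190],RT)
q0,e=ik(*lift,[ 0.29,0.728,1.082,0.342,2.043,-1.095])
q1,e=ik(*gpose(0,[495.6,-334.6,80]),[-.5,.97,.94,-.37,1.92,1.06])
path=[]
for t in np.linspace(0,1,29):
    p,R=fk(q0+(q1-q0)*t);path.append((p,R*C))
rows(path[:11]);rows(path[10:21]);rows(path[20:])
E
```

```text
slide [[0.039, -0.075, -0.013], [0.076, -0.151, -0.026], [0.111, -0.229, -0.039], [0.143, -0.308, -0.051], [0.172, -0.389, -0.063], [0.198, -0.47, -0.075], [0.222, -0.553, -0.086], [0.244, -0.637, -0.097], [0.262, -0.721, -0.108], [0.278, -0.807, -0.118]]
dr [[-0.0122, 0.0, -0.0121], [-0.0244, 0.0001, -0.0244], [-0.0366, 0.0003, -0.0367], [-0.0487, 0.0005, -0.049], [-0.0607, 0.0009, -0.0615], [-0.0727, 0.0014, -0.0739], [-0.0847, 0.0019, -0.0864], [-0.0967, 0.0025, -0.0989], [-0.1087, 0.0032, -0.1115], [-0.1206, 0.004, -0.1241]]
slide [[0.013, -0.086, -0.01], [0.023, -0.173, -0.019], [0.03, -0.26, -0.029], [0.034, -0.347, -0.037], [0.035, -0.435, -0.046], [0.034, -0.523, -0.054], [0.029, -0.611, -0.062], [0.021, -0.699, -0.069], [0.011, -0.787, -0.076], [-0.003, -0.874, -0.083]]
dr [[-0.0118, 0.0007, -0.0127], [-0.0236, 0.0014, -0.0254], [-0.0354, 0.0022, -0.0381], [-0.0472, 0.003, -0.0508], [-0.059, 0.0039, -0.0635], [-0.0708, 0.0049, -0.0762], [-0.0826, 0.0058, -0.0889], [-0.0945, 0.0069, -0.1015], [-0.1063, 0.0079, -0.114], [-0.1182, 0.009, -0.1265]]
slide [[-0.016, -0.087, -0.006], [-0.036, -0.174, -0.012], [-0.058, -0.26, -0.018], [-0.083, -0.345, -0.023], [-0.111, -0.43, -0.028], [-0.141, -0.514, -0.033], [-0.175, -0.597, -0.037], [-0.211, -0.679, -0.041]]
dr [[-0.0118, 0.0012, -0.0125], [-0.0237, 0.0025, -0.025], [-0.0356, 0.0038, -0.0374], [-0.0475, 0.0052, -0.0498], [-0.0595, 0.0067, -0.062], [-0.0716, 0.0082, -0.0742], [-0.0837, 0.0098, -0.0863], [-0.0959, 0.0114, -0.0982]]
```

Call:
{"name": "carry_out", "arguments": {
  "slide": [
    [0,0,0.1],
    [-0.02,-0.04,0.25],
    [-0.04,-0.08,0.4],
    [-0.06,-0.12,0.55],
    [-0.08,-0.16,0.7],
    [-0.08,-0.16,0.76],
    [-0.08,-0.16,0.76],
    [-0.08,-0.16,0.76]
  ],
  "dr": [
    [0,0,0],
    [0,0,0],
    [0,0,0],
    [0,0,0],
    [0,0,0],
    [0,0,0],
    [0,0,0],
    [0,0,0]
  ],
  "gripper": [30,30,30,30,30,30,30,30]
}}

```text
clock: 10.63
eef_pos: [545.8, 255.5, 268.9]
eef_rot: [3.138, -0.785, 3.0]
wrist_force: [-0.4, 0.1, -2.7]
finger_gap: 43.9
finger_force: 40.0
```

Call:
{"name": "carry_out", "arguments": {
  "slide": [
    [0.039,-0.075,-0.013],
    [0.076,-0.151,-0.026],
    [0.111,-0.229,-0.039],
    [0.143,-0.308,-0.051],
    [0.172,-0.389,-0.063],
    [0.198,-0.47,-0.075],
    [0.222,-0.553,-0.086],
    [0.244,-0.637,-0.097],
    [0.262,-0.721,-0.108],
    [0.278,-0.807,-0.118]
  ],
  "dr": [
    [-0.0122,0.0,-0.0121],
    [-0.0244,0.0001,-0.0244],
    [-0.0366,0.0003,-0.0367],
    [-0.0487,0.0005,-0.049],
    [-0.0607,0.0009,-0.0615],
    [-0.0727,0.0014,-0.0739],
    [-0.0847,0.0019,-0.0864],
    [-0.0967,0.0025,-0.0989],
    [-0.1087,0.0032,-0.1115],
    [-0.1206,0.004,-0.1241]
  ],
  "gripper": [30,30,30,30,30,30,30,30,30,30]
}}

```text
clock: 11.47
eef_pos: [615.2, 52.9, 236.5]
eef_rot: [-2.483, -0.29, 1.82]
wrist_force: [0.5, -0.0, -2.3]
finger_gap: 43.5
finger_force: 40.0
```

Call:
{"name": "carry_out", "arguments": {
  "slide": [
    [0.013,-0.086,-0.01],
    [0.023,-0.173,-0.019],
    [0.03,-0.26,-0.029],
    [0.034,-0.347,-0.037],
    [0.035,-0.435,-0.046],
    [0.034,-0.523,-0.054],
    [0.029,-0.611,-0.062],
    [0.021,-0.699,-0.069],
    [0.011,-0.787,-0.076],
    [-0.003,-0.874,-0.083]
  ],
  "dr": [
    [-0.0118,0.0007,-0.0127],
    [-0.0236,0.0014,-0.0254],
    [-0.0354,0.0022,-0.0381],
    [-0.0472,0.003,-0.0508],
    [-0.059,0.0039,-0.0635],
    [-0.0708,0.0049,-0.0762],
    [-0.0826,0.0058,-0.0889],
    [-0.0945,0.0069,-0.1015],
    [-0.1063,0.0079,-0.114],
    [-0.1182,0.009,-0.1265]
  ],
  "gripper": [30,30,30,30,30,30,30,30,30,30]
}}

```text
clock: 12.3
eef_pos: [614.2, -165.5, 215.7]
eef_rot: [-2.548, 0.434, 0.986]
wrist_force: [0.4, -0.6, -2.4]
finger_gap: 43.7
finger_force: 40.0
```

Call:
{"name": "carry_out", "arguments": {
  "slide": [
    [-0.016,-0.087,-0.006],
    [-0.036,-0.174,-0.012],
    [-0.058,-0.26,-0.018],
    [-0.083,-0.345,-0.023],
    [-0.111,-0.43,-0.028],
    [-0.141,-0.514,-0.033],
    [-0.175,-0.597,-0.037],
    [-0.211,-0.679,-0.041],
    [-0.211,-0.679,-0.041],
    [-0.211,-0.679,-0.041]
  ],
  "dr": [
    [-0.0118,0.0012,-0.0125],
    [-0.0237,0.0025,-0.025],
    [-0.0356,0.0038,-0.0374],
    [-0.0475,0.0052,-0.0498],
    [-0.0595,0.0067,-0.062],
    [-0.0716,0.0082,-0.0742],
    [-0.0837,0.0098,-0.0863],
    [-0.0959,0.0114,-0.0982],
    [-0.0959,0.0114,-0.0982],
    [-0.0959,0.0114,-0.0982]
  ],
  "gripper": [30,30,30,30,30,30,30,30,30,30]
}}

```text
clock: 13.13
eef_pos: [561.2, -335.0, 205.8]
eef_rot: [-3.141, 0.788, 0.003]
wrist_force: [0.7, 0.0, -2.1]
finger_gap: 43.5
finger_force: 40.0
```

```bash
python3 - <<'E'
from kin import *
from h import *
p,R=gpose(0,[495.6,-334.6,37])
s=read_state();print(s['clock'],s['eef_pos'].round(1),s['eef_rot'].round(3),s['joints'].round(3),s['finger_gap'],s['wrist_force']);print(delta(p,R))
A=camera("top");B=camera("side");w=camera("wrist");m=camera_model("top");m2=camera_model("side")
cv2.imwrite("pics/b1.png",np.hstack([cv2.resize(A[170:290,400:520,::-1],(400,400)),cv2.resize(B[250:400,250:400,::-1],(400,400))]))
for X in [(495.6,-334.6,80),(495.6,-334.6,145),(495.6,-334.6,192)]:
    a=proj(m,"top",np.array(X));b=proj(m2,"side",np.array(X));print(((a-[400,170])*400/120).round(),(400+(b[0]-250)*400/150).round(),((b[1]-250)*400/150).round())
E
```

```text
13.1333 [ 561.2 -335.   205.8] [-3.141e+00  7.880e-01  3.000e-03] [-0.503  0.919  0.901 -0.389  2.012  1.025] 43.48670711455013 [ 0.67327625  0.00984736 -2.13877167]
([0.004, 0.001, -0.159], [-0.0004, -0.0004, -0.0001])
[216. 174.] 615.0 258.0
[250. 171.] 616.0 213.0
[278. 169.] 616.0 175.0
```

View pics/b1.png

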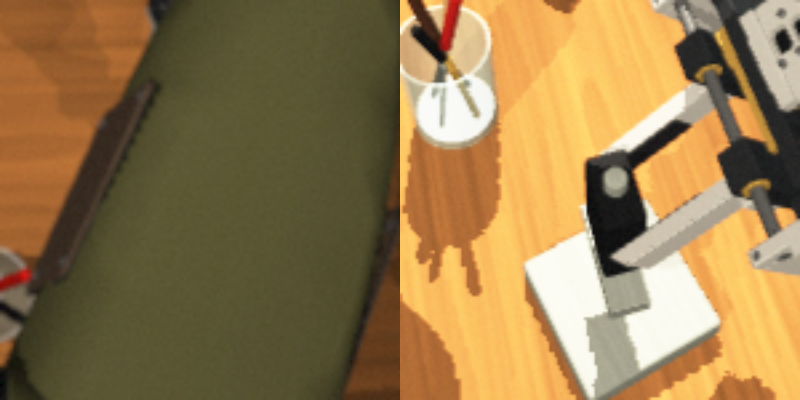

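The side crop shows the gauge upright over the bench block, cap at (616,181) and foot bar near (620,260), as predicted. I'll lower it and press.

Call:
{"name": "carry_out", "arguments": {
  "slide": [
    [0,0,-0.06],
    [0,0,-0.12],
    [0,0,-0.15],
    [0,0,-0.17],
    [0,0,-0.18],
    [0,0,-0.19],
    [0,0,-0.2],
    [0,0,-0.208],
    [0,0,-0.208],
    [0,0,-0.208]
  ],
  "dr": [
    [0,0,0],
    [0,0,0],
    [0,0,0],
    [0,0,0],
    [0,0,0],
    [0,0,0],
    [0,0,0],
    [0,0,0],
    [0,0,0],
    [0,0,0]
  ],
  "gripper": [30,30,30,30,30,30,30,30,30,30]
}}

```text
clock: 14.12
eef_pos: [561.8, -334.7, 157.0]
eef_rot: [3.138, 0.785, -0.0]
wrist_force: [-2.7, 1.4, -0.4]
finger_gap: 43.8
finger_force: 40.0
```

Call:
{"name": "carry_out", "arguments": {
  "slide": [
    [0,0,-0.012],
    [0,0,-0.02],
    [0,0,-0.024],
    [0,0,-0.028],
    [0,0,-0.028],
    [0,0,-0.028]
  ],
  "dr": [
    [0,0,0],
    [0,0,0],
    [0,0,0],
    [0,0,0],
    [0,0,0],
    [0,0,0]
  ],
  "gripper": [30,30,30,30,30,30]
}}

```text
clock: 14.62
eef_pos: [561.8, -334.6, 149.8]
eef_rot: [3.138, 0.785, 0.0]
wrist_force: [-1.3, 0.9, 0.0]
finger_gap: 43.7
finger_force: 40.0
```

Call:
{"name": "carry_out", "arguments": {
  "slide": [
    [0,0,-0.006],
    [0,0,-0.012],
    [0,0,-0.012],
    [0,0,-0.012]
  ],
  "dr": [
    [0,0,0],
    [0,0,0],
    [0,0,0],
    [0,0,0]
  ],
  "gripper": [30,30,30,30]
}}

```text
clock: 14.95
eef_pos: [562.0, -334.6, 148.7]
eef_rot: [3.136, 0.785, -0.001]
wrist_force: [-3.4, 3.3, 13.9]
finger_gap: 43.7
finger_force: 40.0
```

```bash
python3 - <<'E'
from h import *
s=read_state();print(s['clock'],s['eef_pos'].round(2),s['eef_rot'].round(3),s['wrist_force'].round(2),s['moment'].round(3))
B=camera("side");cv2.imwrite("pics/b2.png",B[280:380,320:400,::-1]);s=read_state();print(s['eef_pos'].round(2),s['wrist_force'].round(2),s['moment'].round(3))
E
```

```text
14.95 [ 561.96 -334.61  148.67] [ 3.136e+00  7.850e-01 -1.000e-03] [-3.37  3.28 13.94] [ 0.562  1.966 -0.419]
[ 561.96 -334.6   148.66] [-1.6   2.35 14.69] [ 0.526  1.93  -0.4  ]
```

Call:
{"name": "carry_out", "arguments": {
  "slide": [
    [0,0,-0.004],
    [0,0,-0.006],
    [0,0,-0.006],
    [0,0,0],
    [0,0,0.003],
    [0,0,0.003],
    [0,0,0.003]
  ],
  "dr": [
    [0,0,0],
    [0,0,0],
    [0,0,0],
    [0,0,0],
    [0,0,0],
    [0,0,0],
    [0,0,0]
  ],
  "gripper": [30,30,30,30,30,30,30]
}}

```text
clock: 15.58
eef_pos: [561.9, -334.6, 148.7]
eef_rot: [3.137, 0.785, -0.001]
wrist_force: [-1.3, 2.4, 9.8]
finger_gap: 43.6
finger_force: 40.0
```

Call:
{"name": "carry_out", "arguments": {
  "slide": [
    [0,0,0],
    [0,0,0],
    [0,0,0],
    [0,0,0],
    [0,0,0],
    [0,0,0],
    [0,0,0]
  ],
  "dr": [
    [0,0,0],
    [0,0,0],
    [0,0,0],
    [0,0,0],
    [0,0,0],
    [0,0,0],
    [0,0,0]
  ],
  "gripper": [50,55,60,65,70,70,70]
}}

```text
clock: 16.17
eef_pos: [561.8, -334.6, 147.6]
eef_rot: [3.138, 0.785, 0.0]
wrist_force: [0.1, 0.7, 0.4]
finger_gap: 65.6
finger_force: 0.0
```

```bash
python3 - <<'E'
from h import *
s=read_state();print(s['clock'],s['eef_pos'].round(2),s['wrist_force'].round(2),s['finger_gap'])
B=camera("side");w=camera("wrist");m=camera_model("side")
cv2.imwrite("pics/b3.png",np.hstack([cv2.resize(w[80:330,190:450,::-1],(400,385)),cv2.resize(B[280:380,310:410,::-1],(385,385),interpolation=cv2.INTER_CUBIC)]))
for X in [(495.6,-334.6,20),(495.6,-334.6,132),(495.6,-299.6,20),(495.6,-369.6,20)]:
    b=proj(m,"side",np.array(X));print((400+(b[0]-310)*3.85).round(),((b[1]-280)*3.85).round())
E
```

```text
16.1667 [ 561.84 -334.62  147.59] [0.07 0.7  0.36] 65.55161618800584
479.0 310.0
481.0 206.0
460.0 238.0
501.0 387.0
```

View pics/b3.png

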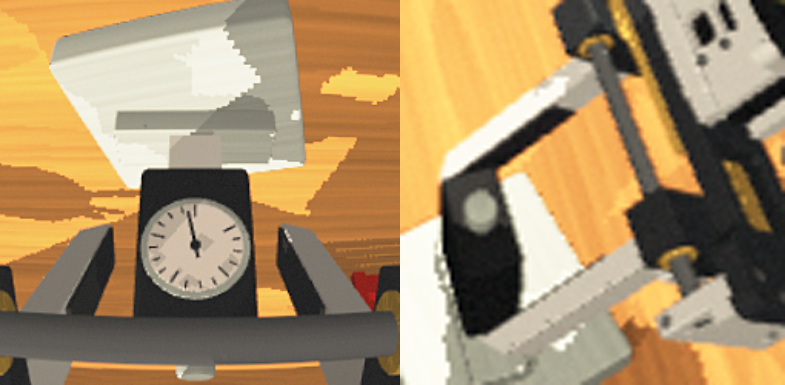

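The needle is at zero and the gauge stands with its foot flat on the block, fingers clear. I'll retract and regrip from straight above.

Call:
{"name": "carry_out", "arguments": {
  "slide": [
    [0,0,0],
    [0.03,0,0.03],
    [0.1,0,0.1],
    [0.2,0,0.2],
    [0.283,0,0.283],
    [0.283,0,0.4],
    [0.283,0,0.48],
    [0.283,0,0.48]
  ],
  "dr": [
    [0,0,0],
    [0,0,0],
    [0,0,0],
    [0,0,0],
    [0,0,0],
    [0,-0.01,0],
    [0,-0.025,0],
    [0,-0.04,0]
  ],
  "gripper": [70,70,70,80,90,100,100,100]
}}

```text
clock: 16.93
eef_pos: [633.7, -334.6, 271.3]
eef_rot: [3.135, 0.525, -0.001]
wrist_force: [0.3, -1.0, 0.9]
finger_gap: 93.3
finger_force: 0.0
```

Call:
{"name": "carry_out", "arguments": {
  "slide": [
    [-0.1,0,0],
    [-0.2,0,0],
    [-0.3,0,0],
    [-0.4,0,0],
    [-0.5,0,0],
    [-0.548,0,0],
    [-0.548,0,0],
    [-0.548,0,0]
  ],
  "dr": [
    [0,-0.017,0],
    [0,-0.034,0],
    [0,-0.051,0],
    [0,-0.068,0],
    [0,-0.085,0],
    [0,-0.085,0],
    [0,-0.085,0],
    [0,-0.085,0]
  ],
  "gripper": [100,100,100,100,100,100,100,100]
}}

```text
clock: 17.6
eef_pos: [495.1, -334.9, 268.6]
eef_rot: [3.137, -0.001, -0.001]
wrist_force: [-0.3, -0.2, 0.7]
finger_gap: 93.8
finger_force: 0.0
```

```bash
python3 - <<'E'
from h import *
import pickle
s=read_state();m=camera_model("wrist");w=camera("wrist");B=camera("side");im=w[:,:,::-1].copy()
print(s['clock'],s['eef_pos'].round(2),s['eef_rot'].round(4),s['joints'].round(3))
pickle.dump(m,open("w7.pkl","wb"))
cv2.imwrite("pics/w7.png",cv2.resize(im[100:340,160:480],(800,600)))
print(proj(m,"wrist",np.array([495.3,-334.6,132.])),proj(m,"wrist",np.array([495.3,-334.6,20.])))
E
```

```text
17.6 [ 495.14 -334.92  268.64] [ 3.137e+00 -7.000e-04 -1.000e-03] [-0.655  0.433  1.421 -0.003  1.284  0.918]
[315.71683066 221.03533225] [315.72532083 191.14294637]
```

View pics/w7.png

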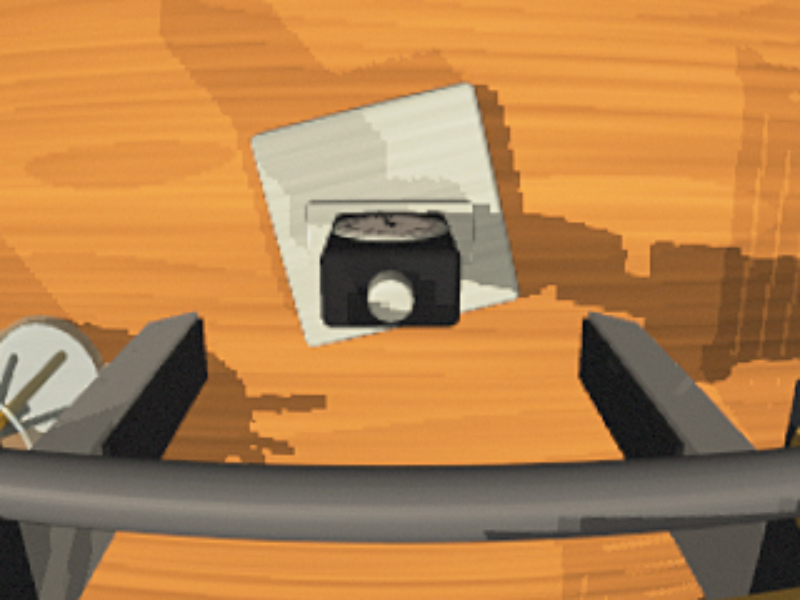

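The gauge stands upright, cap at (391,298) in the crop, which is (316,219) in full pixels and within 2 px of prediction. I'll descend and regrip.

Call:
{"name": "carry_out", "arguments": {
  "slide": [
    [0.004,0,-0.14],
    [0.004,0,-0.28],
    [0.004,0,-0.38],
    [0.004,0,-0.42],
    [0.004,0,-0.42],
    [0.004,0,-0.42],
    [0.004,0,-0.42],
    [0.004,0,-0.42],
    [0.004,0,-0.42],
    [0.004,0,-0.42]
  ],
  "dr": [
    [0,0,0],
    [0,0,0],
    [0,0,0],
    [0,0,0],
    [0,0,0],
    [0,0,0],
    [0,0,0],
    [0,0,0],
    [0,0,0],
    [0,0,0]
  ],
  "gripper": [100,100,90,75,60,55,50,45,40,35]
}}

```text
clock: 18.53
eef_pos: [496.8, -334.7, 163.6]
eef_rot: [3.137, -0.001, 0.0]
wrist_force: [-0.5, 0.5, 1.0]
finger_gap: 43.9
finger_force: 7.8
```

Call:
{"name": "carry_out", "arguments": {
  "slide": [
    [0,0,0],
    [0,0,0],
    [0,0,0],
    [0,0,0],
    [0,0,0]
  ],
  "dr": [
    [0,0,0],
    [0,0,0],
    [0,0,0],
    [0,0,0],
    [0,0,0]
  ],
  "gripper": [30,30,30,30,30]
}}

```text
clock: 18.95
eef_pos: [496.8, -334.8, 163.5]
eef_rot: [3.137, -0.001, -0.0]
wrist_force: [0.1, 0.7, 6.2]
finger_gap: 43.9
finger_force: 40.0
```

Call:
{"name": "carry_out", "arguments": {
  "slide": [
    [0,0,0.04],
    [0,0,0.14],
    [0,0,0.28],
    [0,0,0.4],
    [0,0,0.44],
    [0,0,0.44]
  ],
  "dr": [
    [0.0007,0,0],
    [0.0007,0,0],
    [0.0007,0,0],
    [0.0007,0,0],
    [0.0007,0,0],
    [0.0007,0,0]
  ],
  "gripper": [30,30,30,30,30,30]
}}

```text
clock: 19.45
eef_pos: [496.9, -334.9, 275.3]
eef_rot: [3.14, -0.004, 0.0]
wrist_force: [-0.0, -0.2, -2.3]
finger_gap: 44.2
finger_force: 40.0
```

Call:
{"name": "carry_out", "arguments": {
  "slide": [
    [0.06,0.04,0],
    [0.12,0.1,0],
    [0.18,0.17,0],
    [0.24,0.24,0],
    [0.28,0.32,0],
    [0.28,0.4,0],
    [0.28,0.48,0],
    [0.28,0.56,0],
    [0.28,0.64,0],
    [0.28,0.7,0]
  ],
  "dr": [
    [0,0,0.019],
    [0,0,0.038],
    [0,0,0.057],
    [0,0,0.076],
    [0,0,0.095],
    [0,0,0.114],
    [0,0,0.133],
    [0,0,0.152],
    [0,0,0.171],
    [0,0,0.19]
  ],
  "gripper": [30,30,30,30,30,30,30,30,30,30]
}}

```text
clock: 20.28
eef_pos: [566.0, -158.0, 270.1]
eef_rot: [-3.137, -0.0, 1.2]
wrist_force: [0.2, -0.7, -3.0]
finger_gap: 44.1
finger_force: 40.0
```

Call:
{"name": "carry_out", "arguments": {
  "slide": [
    [0,0.08,0],
    [0,0.16,0],
    [0,0.24,0],
    [0,0.32,0],
    [0,0.4,0],
    [0,0.48,0],
    [0,0.56,0],
    [0,0.64,0],
    [0,0.697,0],
    [0,0.697,0]
  ],
  "dr": [
    [0,0,0.019],
    [0,0,0.038],
    [0,0,0.057],
    [0,0,0.076],
    [0,0,0.095],
    [0,0,0.114],
    [0,0,0.133],
    [0,0,0.152],
    [0,0,0.1657],
    [0,0,0.1657]
  ],
  "gripper": [30,30,30,30,30,30,30,30,30,30]
}}

```text
clock: 21.12
eef_pos: [565.9, 16.8, 270.3]
eef_rot: [-3.139, -0.003, 2.242]
wrist_force: [-0.1, -0.8, -2.6]
finger_gap: 44.1
finger_force: 40.0
```

```bash
python3 - <<'E'
from h import *
import pickle
s=read_state();m=camera_model("wrist");w=camera("wrist");B=camera("side");im=w[:,:,::-1].copy()
print(s['clock'],s['eef_pos'].round(2),s['eef_rot'].round(4),s['joints'].round(3),s['wrist_force'].round(1),s['finger_gap'])
cv2.imwrite("pics/w8.png",np.hstack([cv2.resize(im[110:310,200:440],(480,400)),cv2.resize(B[150:260,270:358,::-1],(320,400))]))
th=np.radians(128.05);u=np.array([np.cos(th),np.sin(th)]);n=np.array([u[1],-u[0]]);O=np.array([566.7,14.4])
f=lambda X:((proj(m,"wrist",np.r_[X,40.])-[200,110])*2).round()
# groove edges and block corners predicted (crop px)
for a in(-9,9,-75.5,24.5): print(a,f(O+a*n+35*u),f(O+a*n-35*u))
ms=camera_model("side")
print([((proj(ms,"side",np.array(X))-[270,150])*3.636+[480,0]).round() for X in [(566.7,14.4,40),(566.7,14.4,113)]])
E
```

```text
21.1167 [565.95  16.84 270.33] [-3.1386e+00 -2.9000e-03  2.2419e+00] [-0.035  0.365  1.512  0.     1.269 -0.706] [-0.1 -0.8 -2.6] 44.06345928577074
-9 [215. 108.] [215. 240.]
9 [251. 108.] [249. 240.]
-75.5 [ 87. 109.] [ 92. 238.]
24.5 [282. 109.] [278. 241.]
[array([660., 211.]), array([658., 133.])]
```

View pics/w8.png

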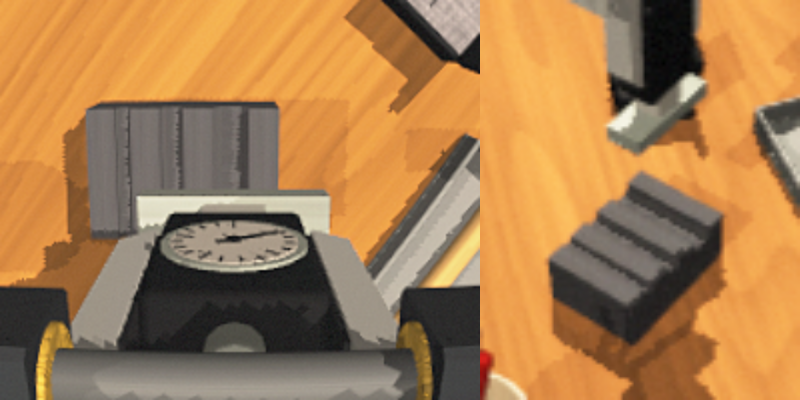

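The wrist crop shows the block spanning columns 88 to 278, with the gauge foot at (235,205) over it. In the side crop the gauge hangs above the block. I'll check the groove position with a column profile.

```bash
python3 - <<'E'
from h import *
from kin import delta
im=cv2.imread("pics/w8.png")
g=im[125:185,80:290].astype(float).mean(2).mean(0)
print([(80+i,int(g[i])) for i in range(0,210,3)])
R=Ro.from_euler('xyz',[np.pi,0,np.radians(128.05)])
for z in (203.5,183.5):print(delta(np.array([566.0,13.9,z]),R))
E
```

```text
[(80, 98), (83, 101), (86, 108), (89, 111), (92, 113), (95, 112), (98, 113), (101, 114), (104, 116), (107, 115), (110, 113), (113, 109), (116, 94), (119, 102), (122, 102), (125, 106), (128, 79), (131, 99), (134, 112), (137, 114), (140, 111), (143, 114), (146, 115), (149, 116), (152, 114), (155, 113), (158, 106), (161, 97), (164, 104), (167, 102), (170, 101), (173, 107), (176, 107), (179, 78), (182, 81), (185, 109), (188, 113), (191, 114), (194, 111), (197, 114), (200, 116), (203, 115), (206, 114), (209, 113), (212, 105), (215, 102), (218, 104), (221, 103), (224, 102), (227, 102), (230, 103), (233, 112), (236, 107), (239, 83), (242, 67), (245, 68), (248, 88), (251, 115), (254, 114), (257, 114), (260, 112), (263, 113), (266, 117), (269, 116), (272, 114), (275, 111), (278, 128), (281, 144), (284, 144), (287, 143)]
([-0.001, -0.003, -0.27], [0.0, -0.0005, 0.0002])
([-0.001, -0.003, -0.35], [0.0, -0.0005, 0.0002])
```

Call:
{"name": "carry_out", "arguments": {
  "slide": [
    [-0.001,-0.003,-0.1],
    [-0.001,-0.003,-0.2],
    [-0.001,-0.003,-0.26],
    [-0.001,-0.003,-0.29],
    [-0.001,-0.003,-0.31],
    [-0.001,-0.003,-0.325],
    [-0.001,-0.003,-0.335],
    [-0.001,-0.003,-0.345],
    [-0.001,-0.003,-0.345],
    [-0.001,-0.003,-0.345]
  ],
  "dr": [
    [0,-0.0003,0.0002],
    [0,-0.0003,0.0002],
    [0,-0.0003,0.0002],
    [0,-0.0003,0.0002],
    [0,-0.0003,0.0002],
    [0,-0.0003,0.0002],
    [0,-0.0003,0.0002],
    [0,-0.0003,0.0002],
    [0,-0.0003,0.0002],
    [0,-0.0003,0.0002]
  ],
  "gripper": [30,30,30,30,30,30,30,30,30,30]
}}

```text
clock: 22.05
eef_pos: [566.5, 13.8, 186.9]
eef_rot: [3.14, 0.002, 2.236]
wrist_force: [-1.0, -1.0, -0.6]
finger_gap: 43.8
finger_force: 40.0
```

Call:
{"name": "carry_out", "arguments": {
  "slide": [
    [0,0,-0.004],
    [0,0,-0.008],
    [0,0,-0.008],
    [0,0,-0.008]
  ],
  "dr": [
    [0,0,0],
    [0,0,0],
    [0,0,0],
    [0,0,0]
  ],
  "gripper": [30,30,30,30]
}}

```text
clock: 22.38
eef_pos: [566.5, 13.9, 184.6]
eef_rot: [3.14, 0.001, 2.236]
wrist_force: [-0.0, -1.2, 1.6]
finger_gap: 43.8
finger_force: 40.0
```

Call:
{"name": "carry_out", "arguments": {
  "slide": [
    [0,0,-0.006],
    [0,0,-0.012],
    [0,0,-0.016],
    [0,0,-0.016],
    [0,0,-0.016]
  ],
  "dr": [
    [0,0,0],
    [0,0,0],
    [0,0,0],
    [0,0,0],
    [0,0,0]
  ],
  "gripper": [30,30,30,30,30]
}}

```text
clock: 22.8
eef_pos: [566.6, 13.6, 183.2]
eef_rot: [3.14, 0.003, 2.236]
wrist_force: [-13.2, -3.4, 31.6]
finger_gap: 43.6
finger_force: 40.0
```

Call:
{"name": "carry_out", "arguments": {
  "slide": [
    [0,0,0.004],
    [0,0,0.009],
    [0,0,0.009],
    [0,0,0.009]
  ],
  "dr": [
    [0,0,0],
    [0,0,0],
    [0,0,0],
    [0,0,0]
  ],
  "gripper": [30,30,30,30]
}}

```text
clock: 23.13
eef_pos: [566.5, 13.8, 183.3]
eef_rot: [3.14, 0.002, 2.236]
wrist_force: [-3.1, -2.0, 9.7]
finger_gap: 43.9
finger_force: 40.0
```

Call:
{"name": "carry_out", "arguments": {
  "slide": [
    [0,0,0],
    [0,0,0],
    [0,0,0],
    [0,0,0],
    [0,0,0],
    [0,0,0],
    [0,0,0],
    [0,0,0]
  ],
  "dr": [
    [0,0,0],
    [0,0,0],
    [0,0,0],
    [0,0,0],
    [0,0,0],
    [0,0,0],
    [0,0,0],
    [0,0,0]
  ],
  "gripper": [50,53,56,60,65,75,80,80]
}}

```text
clock: 23.8
eef_pos: [566.3, 13.9, 182.6]
eef_rot: [3.141, 0.001, 2.236]
wrist_force: [-0.3, 0.4, 0.0]
finger_gap: 74.7
finger_force: 0.0
```

Call:
{"name": "carry_out", "arguments": {
  "slide": [
    [0,0,0.03],
    [0,0,0.1],
    [0,0,0.25],
    [0,0,0.4],
    [0,0,0.5],
    [0,0,0.56],
    [0,0,0.56],
    [0,0,0.56]
  ],
  "dr": [
    [0,0,0],
    [0,0,0],
    [0,0,0],
    [0,0,0],
    [0,0,0],
    [0,0,0],
    [0,0,0],
    [0,0,0]
  ],
  "gripper": [80,80,80,80,80,80,80,80]
}}

```text
clock: 24.47
eef_pos: [566.2, 13.9, 323.0]
eef_rot: [3.14, 0.002, 2.236]
wrist_force: [-0.1, 0.4, -0.5]
finger_gap: 75.3
finger_force: 0.0
```

```bash
python3 - <<'E'
from h import *
s=read_state();m=camera_model("wrist");w=camera("wrist");B=camera("side");im=w[:,:,::-1].copy()
print(s['clock'],s['eef_pos'].round(2),s['finger_gap'],s['wrist_force'].round(1))
cv2.imwrite("pics/w9.png",np.hstack([cv2.resize(im[100:300,200:440],(480,400)),cv2.resize(B[130:240,270:358,::-1],(320,400),interpolation=cv2.INTER_CUBIC)]))
f=lambda X:((proj(m,"wrist",np.array(X))-[200,100])*2).round()
print("cap pred",f([566.5,13.8,152]),"foot",f([566.5,13.8,52]))
E
```

```text
24.4667 [566.25  13.88 323.05] 75.34854658320855 [-0.1  0.4 -0.5]
cap pred [233. 219.] foot [233. 175.]
```

View pics/w9.png

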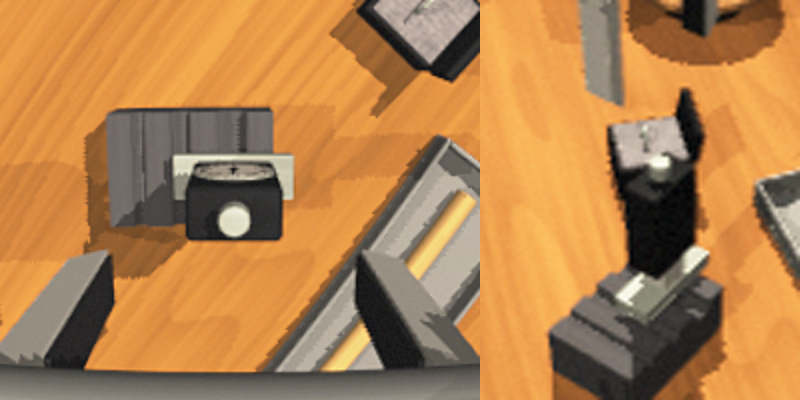

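The gauge stands upright across the wide groove, cap at (234,221) against a predicted (233,219), and the rod lies in the tray. Handing in.

```bash
python3 -c "
from cell import *
print(sign_off())"
```

```text
the job is handed in; nothing more can be done
None
```

The job is handed in after about 24.5 s of the 72 s allowed. The rod lies in the tool tray, the gauge was stood and let go on the bench block with its needle at zero, and it now stands by itself, upright and square across the widest groove. No pass/fail result came back, and I did not read the depth off the dial.

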